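# Re-index the guard post and hang the chip guard

### The job

The chip guard is to shield the three-jaw chuck: pull up the spring plunger knob, slide the guard post one hole towards the chuck and let the plunger snap fully home in that next hole. Then take the guard from its stand, bring it in beside the post and lower it gently, without dropping it, so that both of its hinge knuckles sit fully down on their two pins, with the panel running alongside the rail towards the chuck. Leave everything else on the bench where it is.

Things in the scene. Friction and masses are not known exactly. Their poses are not given: they have to be found in the camera images.
- rail: Fixed steel index bar on the bench, 260 mm long (along its y), 50 wide, its top face 30 mm above the bench, with five 10.5 mm round holes 50 mm apart along its y (at y -100, -50, 0, 50, 100; the post starts locked in the middle one). Origin on the bench at the bar's centre; x across the bar, away from the robot; yaw varies by up to 15 degrees either way.
- carrier (a joint): Slide of the grey carrier (92 x 60 x 25 mm, top 57 mm above the bench) that carries the guard post along the rail, in m, towards the rail's +y, -0.1 to 0.1; 0 at the middle hole (start), +0.05 or -0.05 at the next hole either side. About 2 N of friction; locked, with about 1 mm of play, while the pin is in a hole.
- plunger (a joint): Lift of the spring plunger in m: 0 is fully home (its 8 mm pin 9 mm deep in a hole), 0.016 the top stop. The pin is clear of the bar above 0.009. The spring presses it down with 3.6 N at home and 8.4 N at the stop; let go over a hole (or slid to one) it snaps in, between holes it rides on the bar at about 0.009.
- knob (a point): Centre of the plunger's black knob: upright cylinder 26 mm in diameter with a thin 30 mm flange on top, 29 mm tall over all (this point 14 mm above its underside, 15 below its top), on top of the carrier over the rail's centre line, 101 mm above the bench when home. Below it a steel boss 22 mm in diameter reaches to 80 mm above the bench.
- pin_low (a point): Foot (on the shoulder) of the lower upright hinge pin, 50 mm above the bench, 80 mm from the rail's centre line on its -x side (towards the robot). Pins are 7 mm in diameter, 18 mm tall with round tips, each on a 14 mm wide, 10 mm thick bracket that stands out in -x from a 14 mm square post; the post's centre is 27 mm from the pins' axis on the knob's side, its top 120 mm above the bench. Axes parallel to the rail's.
- pin_up (a point): Foot (on the shoulder) of the upper hinge pin, straight above the lower one, 120 mm above the bench; its tip at 138 mm. The upper bracket is in the way of a knuckle that comes straight down to the lower pin: bring the guard in sideways with both knuckles just above their own pin tips, then lower.
- guard_mid (a point): Middle of the loose chip guard: upright aluminium frame with clear window, 160 mm long (its x) x 12 thick (its y) x 135 tall (its z, up), 0.24 to 0.39 kg. Origin at its centre, half-way up. Its two knuckles stand out from its -x edge. At the start it stands in the slot of the stand, its underside 10 mm above the bench.
- guard_top (a point): Middle of the guard's solid top bar (160 x 12 x 32 mm), 119 mm above the guard's underside and 16 mm below its top edge, nearly over its centre of mass: the place to hold it. Axes as the guard.
- knuckle_low (a point): Centre of the lower hinge knuckle's underside, 95 mm from the guard's middle along its -x, 20 mm above its underside. Knuckles are rings 14 mm tall, 19 mm across, bore 11 mm right through. Hung, this point is on pin_low and the guard's underside is 30 mm above the bench.
- knuckle_up (a point): Centre of the upper knuckle's underside, 70 mm straight above the lower one.
- stand: Fixed wooden stand, base 120 x 70 x 10 mm, with two walls 110 mm long to 50 mm above the bench that leave a 15 mm wide slot along its x for the guard. Origin under its centre. It stands far to the left or far to the right.
- chuck: Fixed three-jaw chuck, face up, a steel disc 84 mm in diameter with three jaws on top, 66 mm tall. Origin under its centre; on the rail's centre line 180 mm from its centre, at the +y or the -y end.
- vise: Fixed small grey vise, 70 x 76 x 58 mm, at the other end of the rail, 180 mm from its centre. Origin under its centre.
- caddy: Bystander: open grey parts box 120 x 80 x 45 mm, on the other side of the bench from the stand. Origin under its centre.
- chuck_key: Bystander: T-handled chuck key lying down, 90 mm long with a 90 mm cross bar, 16 mm tall. Origin on the bench under its cross-bar end.
- bar_stock: Bystander: square steel bar 25 x 130 x 25 mm, lying along its y. Origin under its centre.
- oil: Bystander: white bottle 54 mm in diameter, 150 mm tall. Origin under its centre.
- centre: Bystander: steel lathe centre standing on end, 42 mm in diameter, 82 mm tall. Origin under its centre.
- gauge_case: Bystander: black case 70 x 120 x 35 mm. Origin under its centre.
- screwdriver: Bystander: screwdriver 200 mm long lying along its x. Origin under its middle.
- guard: The chip guard as a whole: origin at the centre of its underside, 67.5 mm below point guard_mid, same axes.
There are look-alikes about, which are no part of the job. What is meant by the guard is not blue or purple, and is the larger of those in its own colour.

How it is judged:
On the way, in this order (a step that is already met when the one before it is completed fails the run):
1. the plunger knob is pulled up out of its hole (value of joint plunger above 0.007 m), for 0.05 s.
2. the post stands at the next hole towards the chuck, the plunger fully home, the guard still off its pins (value of joint plunger below 0.002 m and ((y of chuck in the frame of rail above 0 m and value of joint carrier between 0.046 and 0.054 m) or (y of chuck in the frame of rail below 0 m and value of joint carrier between -0.054 and -0.046 m)) and distance between knuckle_low and pin_low above 0.03 m), for 0.2 s.
At the end, for the whole second after the job is handed in: Post locked in the next hole towards the chuck (within 4 mm, plunger within 2 mm of home); guard at rest, within 0.1 rad of upright, each knuckle within 5 mm of its pin axis and 4 mm of shoulder height, guard middle at least 80 mm from the pins along the rail, chuck side (value of joint plunger below 0.002 m and ((y of chuck in the frame of rail above 0 m and value of joint carrier between 0.046 and 0.054 m and y of guard_mid in the frame of pin_low above 0.08 m) or (y of chuck in the frame of rail below 0 m and value of joint carrier between -0.054 and -0.046 m and y of guard_mid in the frame of pin_low below -0.08 m)) and horizontal distance between knuckle_low and pin_low below 0.005 m and z of knuckle_low in the frame of pin_low between -0.004 and 0.004 m and horizontal distance between knuckle_up and pin_up below 0.005 m and z of knuckle_up in the frame of pin_up between -0.004 and 0.004 m and angle between guard_mid's own z axis and vertical below 0.1 rad and velocity of joint carrier below 0.02 m/s and linear speed of guard below 0.02 m/s and angular speed of guard below 0.2 rad/s); the robot touches nothing.
It fails at once if the guard is dropped (falls freely faster than 0.5 m/s) (linear speed of guard above 0.5 m/s and contact force between the fingers and guard below 0.05 N).
It fails at once if a bystander is moved by more than 30 mm (distance of any of caddy, chuck_key, bar_stock, oil, centre, gauge_case, screwdriver from where it was at the start of the episode above 0.03 m).
It also fails if it takes over 58 s, if anything falls off the work surface, if the arm or the gripper's body presses on something with over 40 N, if the wrist force passes 120 N, or if a joint passes its speed limit or range.

### The arm

A 6-joint arm with a two-finger parallel gripper is mounted at the origin on the work surface. World frame = base frame: x ahead of the robot, y to its left, z up, the work surface at z = 0. Lengths are in m, angles in rad, forces in N, time in s.
With the tool pointing down it reaches from about 0.25 to 0.725 m from the base axis. Payload 4 kg.
Tool frame: the origin (TCP) lies between the finger pads; the fingertips stand 11 mm ahead of it and the grasp point (between the pads) lies 8 mm behind it (bot.tip_extent is the distance from the TCP to the fingertips, in m); z points along the fingers, y is the line along which they close (so a half turn about z gives the same grasp; the last joint's range is limited). The gripper opens to 85 mm and grips with 20 to 120 N. Pads are 22 mm wide; open, the fingers measure 114 mm over their backs; the gripper's body (76 mm by 85 mm) begins 54 mm behind the grasp point. The pads swing forward as they close: fully open they stand 13 mm farther back than shut.
Start: joints at [1.175, 0.241, 0.005, 1.335, 0, 1.571], TCP at [0.193, 0.461, 0.209] pointing down, gripper open.
Joint ranges: [-2.72, 2.72], [-1.05, 1.87], [-1.09, 1.28], [-1.99, 2.15], [-1.42, 1.44], [-3.14, 3.14]. Speed limits (rad/s): [2.79, 2.79, 3.14, 3.14, 3.14, 3.14].

### API

Orientations are given as a unit quaternion [x, y, z, w].
In Python, from workcell import bot gives the robot as it stands. The module is installed in compiled form; this text tells all that it offers.
- The arm moves only by the tool drive_tool, never from a script. Its argument "rows" is a list of rows, each an object of numbers: "dx", "dy", "dz": the shift along the tool's x, y, z in units of 50 mm (1.0 is 50 mm); "wx", "wy", "wz": the turn, a rotation vector about the tool's x, y, z in units of 5 degrees (1.0 is 5 degrees); "hand": the finger opening in mm, from 0 to 85.4. A call has 1 to 20 rows; each row is the pose to reach, as a shift and turn from the pose commanded when the call began, along the tool's axes at that moment; what a row does not reach only later rows make up. A row lasts 1/10 s, in which the tool goes at most 50 mm and 8.59 degrees, less where a joint would pass 70% of its speed; a pose out of reach is approached as far as the arm can. A call with a gripper value outside its range is refused whole. The fingers move at their own pace and stop on an object; the grip force is fixed at half the most. Time passes only in rows, so rows that repeat a pose let the fingers close. It gives the time, the measured TCP pose, the force, the opening and the grip force at its end, in the units of the state.
- bot.get_obs(): the state, without advancing time (a new reading comes with each control period).
- bot.camera(name): name is "scene" or "top" or "wrist"; returns the picture (420x560x3 uint8, red, green, blue); there is no depth.
- bot.get_calibration(name): a dict with "vfov" (degrees; the focal length in pixels is half the picture's height over the tangent of half this angle, whatever the lens; pixels are square), "cx", "cy" (the principal point, pixels), "k1" (the pictures are not rectified: a ray, as slopes to the right and down, at radius r is drawn at 1 + k1 r^2 times it, then the intrinsics apply), "origin" and "rotation" of the camera in the world; the wrist camera has in their place "mount" (4x4, takes a point from camera to tool coordinates, whose origin is the TCP and whose axes are the flange's). Camera axes: x right, y up, looking along -z (the intrinsics and any distortion apply to the point x, -y, -z); pixel columns grow to the right and rows downward; lengths in m; the calibration is good to about 2 mm. A picture is of the moment at which its call begins: read the wrist's pose just before it. get_calibration takes no time and is no camera call.
- bot.job_done(): hands the job in; it is judged then, once.
Trained networks look in the newest picture that a camera, given by its name, has taken for a name from the list of things; names that differ only in an ending like _2 or _b are one class to them, and where a whole thing is asked for, a point or a joint stands for the part that bears it (a point fixed in the world has none). Each returns a list of dicts, best first, with "score" (0 to 1); they miss things now and then, are a little off and sometimes report something else, mostly with a low value. They report only what shows in the picture. A call takes as long as a camera call. They do not tell look-alikes from the thing itself.
- bot.look_for(camera, thing): "extent" ([centre column, centre row, width, height] in pixels, round what is visible of it).
- bot.outline_of(camera, thing): "region" (420x560 bool, what is visible of it) and "extent" ([centre column, centre row, width, height] in pixels, round what is visible of it).
The state is a dict: "clock": time; "joint_pos": joint angles; "joint_vel": joint speeds; "tau": joint torques, N m; "eef_pos": TCP position; "tool_rot": TCP orientation; "ft_force": force on the tool from outside, world axes, zero at the start; "ft_torque": the same for the moment, N m; "grip_width": finger opening in m; "grasp_force": force on a finger pad.
Only numpy, scipy, OpenCV 4.12 (cv2) and the standard library are available. Lean on these libraries where they do the work, as an engineer would, in place of code of your own. Each camera call takes 0.05 s, during which the arm holds its last target. There are 200 camera calls.

## Working session

There is one attempt and no reset: what is moved stays moved. The work goes in short steps, Python scripts to look and compute and a tool call to move; the robot and the scene stay as the last step left them, time stands still between calls to the robot, and variables do not carry over. Pictures are saved under pics/ and viewed, at most 10 in all, crops included, and the job is handed in when it is done.

Besides the shell and the picture viewer there is one more tool, called by a JSON object that holds its "method" and its "body". drive_tool: Moves the arm, as the interface text tells. Its arguments: {"type":"object","properties":{"rows":{"type":"array","items":{"type":"object","properties":{"dx":{"type":"number"},"dy":{"type":"number"},"dz":{"type":"number"},"wx":{"type":"number"},"wy":{"type":"number"},"wz":{"type":"number"},"hand":{"type":"number"}}}}},"required":["rows"]}

```bash
mkdir -p pics; cat > h.py <<'E'
import numpy as np, cv2
from workcell import bot
from scipy.spatial.transform import Rotation as R
def cam(name):
    c=bot.get_calibration(name); f=210/np.tan(np.radians(c['vfov'])/2)
    if 'mount' in c:
        o=bot.get_obs(); T=np.eye(4); T[:3,:3]=R.from_quat(o['tool_rot']).as_matrix(); T[:3,3]=o['eef_pos']
        M=T@np.array(c['mount']); return f,c['cx'],c['cy'],c['k1'],M[:3,3],M[:3,:3]
    return f,c['cx'],c['cy'],c['k1'],np.array(c['origin']),np.array(c['rotation']).reshape(3,3)
def ray(C,u,v):
    f,cx,cy,k1,o,Rm=C
    d=np.array([(u-cx)/f,(v-cy)/f]); s=d.copy()
    for _ in range(20): s=d/(1+k1*(s@s))
    r=Rm@np.array([s[0],-s[1],-1]); return o,r
def at_z(C,u,v,z):
    o,r=ray(C,u,v); return o+r*(z-o[2])/r[2]
def proj(C,P):
    f,cx,cy,k1,o,Rm=C
    p=(np.atleast_2d(P)-o)@Rm; s=np.c_[p[:,0],-p[:,1]]/-p[:,2:3]
    s=s*(1+k1*(s**2).sum(1,keepdims=True)); return s*f+[cx,cy]
def snap(name,fn=None):
    C=cam(name); im=bot.camera(name)
    if fn: cv2.imwrite('pics/'+fn,im[:,:,::-1])
    return C,im
E
python3 - <<'E'
from h import *
np.set_printoptions(precision=3,suppress=True)
for n in('scene','top'):
    C,im=snap(n,n+'0.png'); print(n,C)
    for t in['rail','knob','carrier','pin_up','guard','stand','chuck','vise','caddy','oil','centre','gauge_case','bar_stock','chuck_key','screwdriver']:
        try: print(t,[(round(d['score'],2),np.round(d['extent']).astype(int).tolist()) for d in bot.look_for(n,t)[:4]])
        except Exception as e: print(t,e)
print(bot.get_obs())
print(bot.get_calibration('wrist'))
E
```

```text
Traceback (most recent call last):
  File "h.py", line 22, in snap
    C=cam(name); im=bot.camera(name)
  File "h.py", line 9, in cam
    return f,c['cx'],c['cy'],c['k1'],np.array(c['origin']),np.array(c['rotation']).reshape(3,3)
                                                           ~~~~~~~~~~~~~~~~~~~~~~~~~~~~~~~^^^^^
ValueError: cannot reshape array of size 4 into shape (3,3)
```

```bash
sed -i "s/np.array(c\['rotation'\]).reshape(3,3)/R.from_quat(c['rotation']).as_matrix()/" h.py
python3 - <<'E'
from h import *
np.set_printoptions(precision=3,suppress=True)
for n in('scene','top'):
    C,im=snap(n,n+'0.png'); print(n,C)
    for t in['rail','knob','carrier','guard','stand','chuck','vise','caddy','oil','centre','gauge_case']:
        try: print(t,[(round(d['score'],2),np.round(d['extent']).astype(int).tolist()) for d in bot.look_for(n,t)[:4]])
        except Exception as e: print(t,e)
print(bot.get_obs())
print(bot.get_calibration('wrist'))
E
```

```text
scene (np.float64(545.6822977371014), 281.6221645194907, 208.2668062910399, 0.07249824740305476, array([ 1.029, -0.868,  1.183]), array([[ 0.842, -0.403,  0.359],
       [ 0.54 ,  0.638, -0.549],
       [-0.008,  0.656,  0.755]]))
rail [(0.61, [314, 233, 65, 77])]
knob []
carrier [(0.86, [308, 219, 42, 55])]
guard [(0.9, [157, 226, 60, 58]), (0.88, [205, 281, 45, 77]), (0.8, [178, 384, 23, 70])]
stand [(0.97, [208, 297, 38, 46]), (0.15, [237, 242, 26, 26])]
chuck [(0.68, [342, 187, 30, 32])]
vise [(0.67, [282, 280, 41, 40]), (0.17, [204, 280, 40, 80])]
caddy [(0.83, [336, 134, 42, 36]), (0.55, [306, 218, 46, 57])]
oil [(0.6, [256, 180, 19, 48])]
centre [(0.5, [370, 273, 14, 22]), (0.4, [205, 281, 39, 82])]
gauge_case [(0.78, [391, 239, 43, 45])]
top (np.float64(446.6532521106269), 284.186096848853, 209.68858946525188, 0.014071717902575177, array([ 0.286, -0.079,  1.623]), array([[-0.029,  0.985, -0.17 ],
       [-1.   , -0.03 , -0.008],
       [-0.013,  0.17 ,  0.985]]))
rail [(0.55, [277, 208, 74, 33]), (0.47, [254, 151, 32, 19]), (0.26, [172, 245, 38, 37]), (0.16, [230, 206, 24, 22
[... 649 characters left out ...]
.241,  0.005,  1.335, -0.   ,  1.571]), 'joint_vel': array([ 0.001, -0.   ,  0.   , -0.   ,  0.   ,  0.   ]), 'tau': array([  0.   , -37.222,  25.269,   0.001,  -0.   ,  -0.   ]), 'eef_pos': array([0.193, 0.461, 0.209]), 'tool_rot': array([ 0.197,  0.98 , -0.   ,  0.   ]), 'ft_force': array([0.746, 0.113, 0.101]), 'ft_torque': array([-0.026,  0.023,  0.034]), 'grasp_force': 0.0, 'grip_width': 0.08554194401312303}
{'vfov': 60.08671589669418, 'cx': 276.78009645793475, 'cy': 211.22201873321833, 'k1': -0.010149456424199772, 'mount': array([[-0.001,  0.96 ,  0.28 ,  0.072],
       [ 1.   ,  0.001,  0.   ,  0.001],
       [-0.   ,  0.28 , -0.96 , -0.165],
       [ 0.   ,  0.   ,  0.   ,  1.   ]])}
```

View pics/scene0.png

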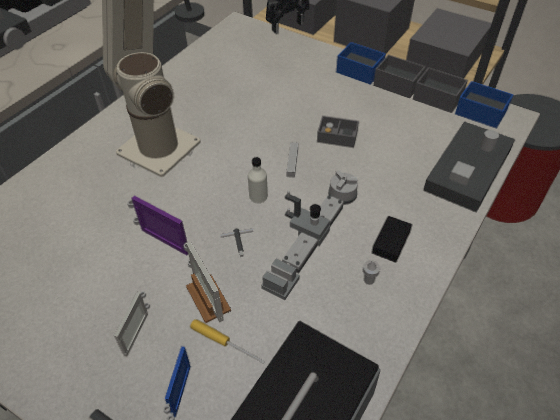

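View pics/top0.png

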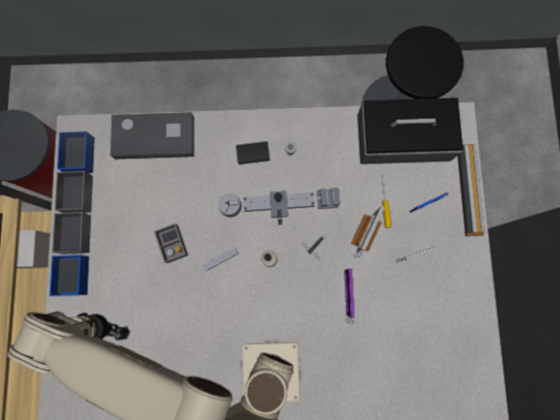

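```bash
python3 - <<'E'
import cv2,numpy as np
a=cv2.imread('pics/top0.png')[170:275,205:400]; b=cv2.imread('pics/scene0.png')[170:355,115:365]
a=cv2.resize(a,None,fx=4,fy=4,interpolation=cv2.INTER_CUBIC)
cv2.imwrite('pics/ca.png',a)
cv2.imwrite('pics/cb.png',cv2.resize(b,None,fx=3.2,fy=3.2,interpolation=cv2.INTER_CUBIC))
E
```

```text
(no output)
```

View pics/ca.png

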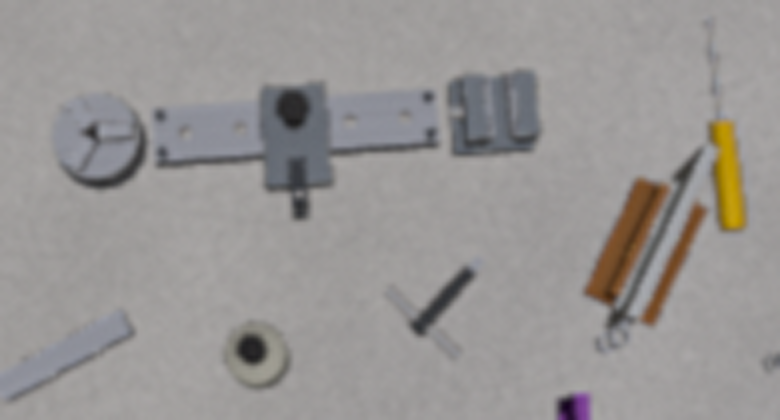

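View pics/cb.png

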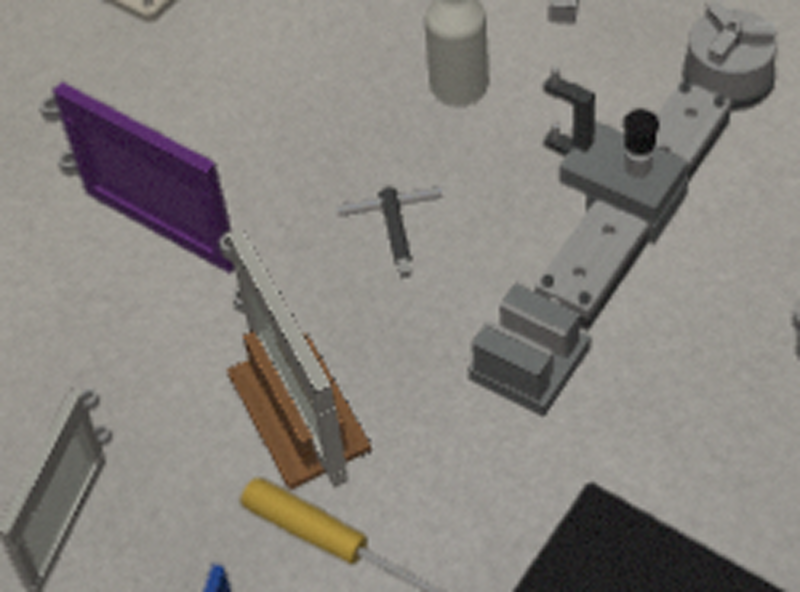

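```bash
python3 - <<'E'
from h import *
np.set_printoptions(precision=4,suppress=True)
C=cam('top')
P=lambda a,b,z: at_z(C,(a+.5)/4-.5+205,(b+.5)/4-.5+170,z)
q=[P(155,112,.03),P(157,167,.03),P(437,92,.03),P(439,146,.03)]
c=np.mean(q,0); ax=(q[0]+q[1]-q[2]-q[3])[:2]; print('rail',c,np.degrees(np.arctan2(-ax[0],ax[1])),np.linalg.norm(ax)/2)
print('knob',P(293,105,.115)); print('chuck',P(99,138,.06),'vise',P(495,112,.04))
print('holes',P(184,132,.03),P(239,126,.03),P(350,119,.03),P(405,113,.03))
g=[P(620,318,.145),P(708,152,.145)]; print('guard top ends',g,np.degrees(np.arctan2(*(g[1]-g[0])[[1,0]])),np.linalg.norm(g[1]-g[0]),np.mean(g,0))
print('knuckle',P(612,340,.114)); print('driver',P(728,175,.02),'oil',P(253,348,.15))
S=cam('scene'); Q=lambda a,b,z: at_z(S,(a+.5)/3.2-.5+115,(b+.5)/3.2-.5+170,z)
print('scene knob top',Q(641,119,.116),'guard top ends',Q(237,237,.145),Q(325,385,.145))
print('pinup',Q(552,72,.138))
E
```

```text
rail [ 0.5903 -0.0479  0.03  ] 2.4531249377314666 0.25669219315932806
knob [ 0.5954 -0.0467  0.115 ]
chuck [0.582  0.1282 0.06  ] vise [ 0.5986 -0.2271  0.04  ]
holes [0.5909 0.0548 0.03  ] [0.5949 0.0047 0.03  ] [ 0.5982 -0.0962  0.03  ] [ 0.6022 -0.1464  0.03  ]
guard top ends [array([ 0.4016, -0.3123,  0.145 ]), array([ 0.5382, -0.3937,  0.145 ])] -30.788314067698366 0.15903100348133473 [ 0.4699 -0.353   0.145 ]
knuckle [ 0.3857 -0.3095  0.114 ]
driver [ 0.5378 -0.437   0.02  ] oil [ 0.3854 -0.0092  0.15  ]
scene knob top [ 0.5914 -0.0414  0.116 ] guard top ends [ 0.4077 -0.3253  0.145 ] [ 0.5416 -0.3936  0.145 ]
pinup [ 0.5135 -0.0532  0.138 ]
```

Top/scene pictures: candidates for "guard" – purple (160,223), blue (178,382), small grey lying free (132,323), large grey in the stand (205,281). The large grey one in the stand is it (crop confirms: bigger than the other grey one, knuckles at the near end). Chuck is at the rail's +y end; knob at about (0.594,-0.045).

{"method": "drive_tool", "body": {"rows": [{"dx": -11.3,"dy": -6.24,"wz": -5.08,"hand": 60},{"dx": -11.3,"dy": -6.24,"wz": -5.08,"hand": 60},{"dx": -11.3,"dy": -6.24,"wz": -5.08,"hand": 60},{"dx": -11.3,"dy": -6.24,"wz": -5.08,"hand": 60},{"dx": -11.3,"dy": -6.24,"wz": -5.08,"hand": 60},{"dx": -11.3,"dy": -6.24,"wz": -5.08,"hand": 60},{"dx": -11.3,"dy": -6.24,"wz": -5.08,"hand": 60},{"dx": -11.3,"dy": -6.24,"wz": -5.08,"hand": 60},{"dx": -11.3,"dy": -6.24,"wz": -5.08,"hand": 60},{"dx": -11.3,"dy": -6.24,"wz": -5.08,"hand": 60},{"dx": -11.3,"dy": -6.24,"wz": -5.08,"hand": 60},{"dx": -11.3,"dy": -6.24,"wz": -5.08,"hand": 60},{"dx": -11.3,"dy": -6.24,"wz": -5.08,"hand": 60},{"dx": -11.3,"dy": -6.24,"wz": -5.08,"hand": 60},{"dx": -11.3,"dy": -6.24,"wz": -5.08,"hand": 60},{"dx": -11.3,"dy": -6.24,"wz": -5.08,"hand": 60},{"dx": -11.3,"dy": -6.24,"wz": -5.08,"hand": 60},{"dx": -11.3,"dy": -6.24,"wz": -5.08,"hand": 60}]}}

```text
invalid input at $.rows[0]: expected keys dx, dy, dz, wx, wy, wz, hand
```

```bash
python3 - <<'E'
from h import *
np.set_printoptions(precision=4,suppress=True)
C,im=snap('wrist','w1.png')
for t in['knob','pin_up','rail','carrier']:
    print(t,[(round(d['score'],2),np.round(d['extent']).astype(int).tolist()) for d in bot.look_for('wrist',t)[:3]])
o=bot.get_obs(); print(o['eef_pos'],o['joint_pos'],o['clock'],R.from_quat(o['tool_rot']).as_matrix())
E
```

```text
knob []
pin_up []
rail []
carrier []
[0.1928 0.4614 0.2088] [ 1.175   0.2406  0.005   1.3352 -0.      1.5708] 1.45 [[-0.9227  0.3856  0.    ]
 [ 0.3856  0.9227  0.0001]
 [-0.      0.0001 -1.    ]]
```

View pics/w1.png

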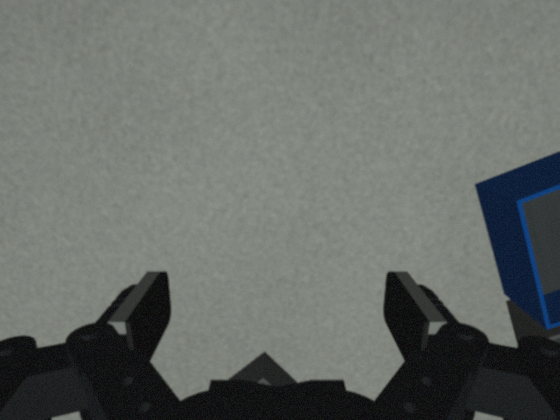

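The call was refused (all keys are needed), so the picture shows only bare bench and the fingertips at (160,272) and (395,272).

{"method": "drive_tool", "body": {"rows": [{"dx": -11.3,"dy": -6.24,"dz": 0,"wx": 0,"wy": 0,"wz": -5.08,"hand": 60},{"dx": -11.3,"dy": -6.24,"dz": 0,"wx": 0,"wy": 0,"wz": -5.08,"hand": 60},{"dx": -11.3,"dy": -6.24,"dz": 0,"wx": 0,"wy": 0,"wz": -5.08,"hand": 60},{"dx": -11.3,"dy": -6.24,"dz": 0,"wx": 0,"wy": 0,"wz": -5.08,"hand": 60},{"dx": -11.3,"dy": -6.24,"dz": 0,"wx": 0,"wy": 0,"wz": -5.08,"hand": 60},{"dx": -11.3,"dy": -6.24,"dz": 0,"wx": 0,"wy": 0,"wz": -5.08,"hand": 60},{"dx": -11.3,"dy": -6.24,"dz": 0,"wx": 0,"wy": 0,"wz": -5.08,"hand": 60},{"dx": -11.3,"dy": -6.24,"dz": 0,"wx": 0,"wy": 0,"wz": -5.08,"hand": 60},{"dx": -11.3,"dy": -6.24,"dz": 0,"wx": 0,"wy": 0,"wz": -5.08,"hand": 60},{"dx": -11.3,"dy": -6.24,"dz": 0,"wx": 0,"wy": 0,"wz": -5.08,"hand": 60},{"dx": -11.3,"dy": -6.24,"dz": 0,"wx": 0,"wy": 0,"wz": -5.08,"hand": 60},{"dx": -11.3,"dy": -6.24,"dz": 0,"wx": 0,"wy": 0,"wz": -5.08,"hand": 60},{"dx": -11.3,"dy": -6.24,"dz": 0,"wx": 0,"wy": 0,"wz": -5.08,"hand": 60},{"dx": -11.3,"dy": -6.24,"dz": 0,"wx": 0,"wy": 0,"wz": -5.08,"hand": 60},{"dx": -11.3,"dy": -6.24,"dz": 0,"wx": 0,"wy": 0,"wz": -5.08,"hand": 60},{"dx": -11.3,"dy": -6.24,"dz": 0,"wx": 0,"wy": 0,"wz": -5.08,"hand": 60},{"dx": -11.3,"dy": -6.24,"dz": 0,"wx": 0,"wy": 0,"wz": -5.08,"hand": 60},{"dx": -11.3,"dy": -6.24,"dz": 0,"wx": 0,"wy": 0,"wz": -5.08,"hand": 60}]}}

```text
clock: 3.25
eef_pos: [0.5931, -0.0427, 0.2094]
tool_rot: [-0.025, 1.0, 0.0, 0.0]
ft_force: [0.9, 0.0, 0.2]
grip_width: 0.0599
grasp_force: 0.0
```

```bash
python3 - <<'E'
from h import *
np.set_printoptions(precision=4,suppress=True)
C,im=snap('wrist','w2.png')
for t in['knob','pin_up','rail','carrier','chuck']:
    print(t,[(round(d['score'],2),np.round(d['extent']).astype(int).tolist()) for d in bot.look_for('wrist',t)[:3]])
o=bot.get_obs(); print(o['eef_pos'],o['joint_pos'],o['clock'])
E
```

```text
knob [(0.89, [274, 206, 41, 46])]
pin_up [(0.97, [274, 157, 71, 144]), (0.64, [3, 4, 4, 8])]
rail [(0.96, [274, 154, 278, 146])]
carrier [(0.94, [275, 156, 68, 147]), (0.26, [153, 22, 106, 40])]
chuck [(0.57, [461, 185, 108, 91])]
[ 0.5937 -0.0439  0.209 ] [-0.0739  0.4334  0.2799  1.417   0.     -0.1221] 3.55
```

View pics/w2.png

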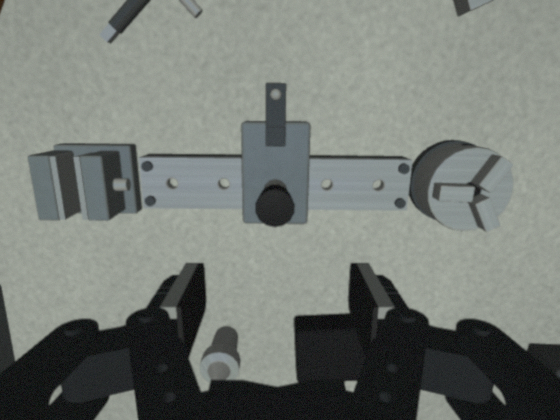

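Wrist view: knob (275,207), pin bracket tip (275,95), holes (172,183),(224,184),(327,184),(378,185), chuck to the right.

```bash
python3 - <<'E'
from h import *
np.set_printoptions(precision=4,suppress=True)
C=cam('wrist')
print('knob',at_z(C,275,206.5,.116),'pin',at_z(C,275,95,.137))
h=np.array([at_z(C,*p,.03) for p in[(172,183),(224,184),(327,184),(378,185)]]); print(h,h.mean(0))
ax=h[3]-h[0]; print(np.degrees(np.arctan2(-ax[0],ax[1])),np.linalg.norm(ax))
im=cv2.imread('pics/w2.png'); g=cv2.cvtColor(im,cv2.COLOR_BGR2GRAY)
m=(g[170:235,245:305]<50).astype(np.uint8); n,l,s,c=cv2.connectedComponentsWithStats(m); print(s,c+[245,170])
E
```

```text
knob [ 0.5937 -0.0441  0.116 ] pin [ 0.5159 -0.0476  0.137 ]
[[ 0.5987 -0.1438  0.03  ]
 [ 0.5973 -0.0936  0.03  ]
 [ 0.5927  0.0058  0.03  ]
 [ 0.5913  0.0552  0.03  ]] [ 0.595  -0.0441  0.03  ]
2.119413670954149 0.1991375530365091
[[   0    0   60   65 2714]
 [  11   14   38   42 1186]] [[274.479  200.584 ]
 [274.5481 205.2403]]
```

{"method": "drive_tool", "body": {"rows": [{"dx": 0,"dy": 0,"dz": 0.8,"wx": 0,"wy": 0,"wz": 0,"hand": 60},{"dx": 0,"dy": 0,"dz": 1.6,"wx": 0,"wy": 0,"wz": 0,"hand": 60},{"dx": 0,"dy": 0,"dz": 2.1,"wx": 0,"wy": 0,"wz": 0,"hand": 60},{"dx": 0,"dy": 0,"dz": 2.34,"wx": 0,"wy": 0,"wz": 0,"hand": 60},{"dx": 0,"dy": 0,"dz": 2.34,"wx": 0,"wy": 0,"wz": 0,"hand": 60},{"dx": 0,"dy": 0,"dz": 2.34,"wx": 0,"wy": 0,"wz": 0,"hand": 20},{"dx": 0,"dy": 0,"dz": 2.34,"wx": 0,"wy": 0,"wz": 0,"hand": 20},{"dx": 0,"dy": 0,"dz": 2.34,"wx": 0,"wy": 0,"wz": 0,"hand": 20},{"dx": 0,"dy": 0,"dz": 2.34,"wx": 0,"wy": 0,"wz": 0,"hand": 20},{"dx": 0,"dy": 0,"dz": 2.34,"wx": 0,"wy": 0,"wz": 0,"hand": 20},{"dx": 0,"dy": 0,"dz": 2.34,"wx": 0,"wy": 0,"wz": 0,"hand": 20}]}}

```text
clock: 4.65
eef_pos: [0.5952, -0.0444, 0.0936]
tool_rot: [-0.024, 1.0, -0.0, 0.002]
ft_force: [0.0, 0.4, 6.1]
grip_width: 0.0198
grasp_force: 3.0
```

```bash
python3 - <<'E'
from h import *
C,im=snap('wrist'); s=bot.camera('scene')
a=cv2.resize(im[120:400,130:420],None,fx=1.4,fy=1.4); b=cv2.resize(s[165:275,250:370],None,fx=3.4,fy=3.4,interpolation=cv2.INTER_CUBIC)
H=max(a.shape[0],b.shape[0]); o=np.zeros((H,a.shape[1]+b.shape[1],3),np.uint8); o[:a.shape[0],:a.shape[1]]=a;o[:b.shape[0],a.shape[1]:]=b
o=o[:, :800]; cv2.imwrite('pics/g1.png',o[:,:,::-1]); print(o.shape); q=bot.get_obs(); print(q['grip_width'],q['grasp_force'],q['ft_force'],q['ft_torque'],q['eef_pos'])
E
```

```text
(392, 800, 3)
0.01990254132162661 2.9812995723477798 [0.36252732 0.31049679 5.38367333] [ 0.08741953 -0.06306642  0.02296934] [ 0.59518199 -0.04435502  0.09364073]
```

View pics/g1.png

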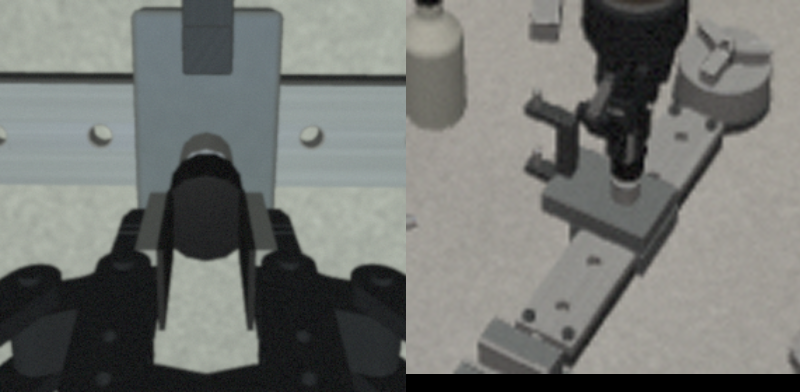

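```bash
python3 - <<'E'
from h import *
C=cam('wrist'); o=bot.get_obs(); T=R.from_quat(o['tool_rot']).as_matrix(); print(T.round(3))
def s(p): return ((proj(C,p)-[130,120])*1.4).round()
x,y=0.594,-.044
a=np.linspace(0,6.28,9)
for z,r in((.116,.015),(.087,.013),(.08,.011)): print(z,s([x,y,z])[0], s([x,y+r,z])[0],s([x-r,y,z])[0],s([x+r,y,z])[0])
for d in(.011,0,-.008,-.025):
  print(d,[s(o['eef_pos']+T@[w,g,d])[0].tolist() for w in(.011,-.011) for g in(-.01,.01)])
E
```

```text
[[-0.999 -0.048  0.004]
 [-0.048  0.999 -0.   ]
 [-0.004 -0.    -1.   ]]
0.116 [203. 218.] [252. 220.] [205. 173.] [201. 261.]
0.087 [204. 182.] [239. 183.] [205. 148.] [202. 214.]
0.08 [204. 175.] [233. 176.] [205. 147.] [202. 201.]
0.011 [[175.0, 152.0], [230.0, 152.0], [176.0, 207.0], [229.0, 207.0]]
0 [[173.0, 163.0], [231.0, 163.0], [174.0, 221.0], [230.0, 220.0]]
-0.008 [[172.0, 171.0], [232.0, 171.0], [173.0, 231.0], [232.0, 231.0]]
-0.025 [[168.0, 192.0], [235.0, 192.0], [170.0, 257.0], [234.0, 257.0]]
```

{"method": "drive_tool", "body": {"rows": [{"dx": 0,"dy": 0,"dz": 0,"wx": 0,"wy": 0,"wz": 0,"hand": 8},{"dx": 0,"dy": 0,"dz": 0,"wx": 0,"wy": 0,"wz": 0,"hand": 8},{"dx": 0,"dy": 0,"dz": 0,"wx": 0,"wy": 0,"wz": 0,"hand": 8}]}}

```text
clock: 5.05
eef_pos: [0.5953, -0.0443, 0.0938]
tool_rot: [-0.024, 1.0, -0.0, 0.002]
ft_force: [0.2, 0.8, 6.2]
grip_width: 0.0084
grasp_force: 3.2
```

```bash
python3 - <<'E'
from h import *
C,im=snap('wrist')
a=cv2.resize(im[120:400,90:460],None,fx=2.1,fy=2.1,interpolation=cv2.INTER_CUBIC)
a=np.clip(a.astype(float)*1.8,0,255).astype(np.uint8)
cv2.imwrite('pics/g2.png',a[:,:,::-1]); print(a.shape)
E
```

```text
(588, 777, 3)
```

View pics/g2.png

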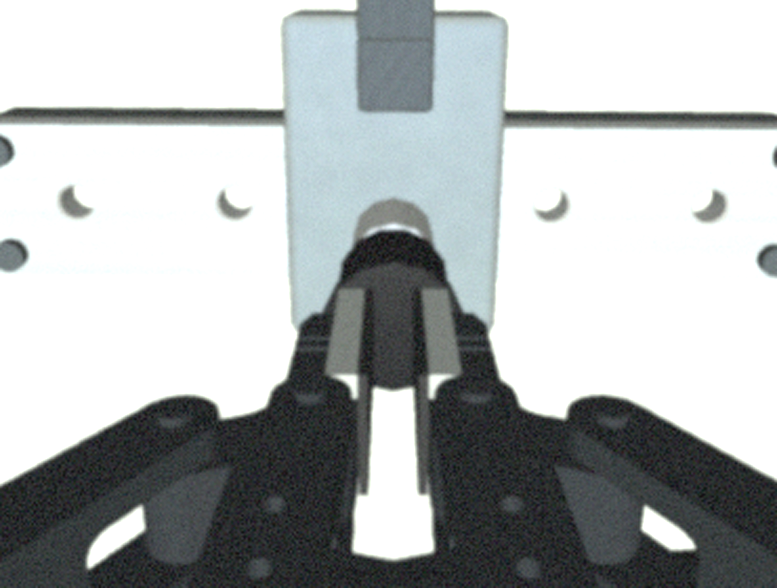

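```bash
python3 - <<'E'
from h import *
print(bot.tip_extent,[a for a in dir(bot) if a[0]!='_']); o=bot.get_obs(); print(o['eef_pos'],o['joint_pos'],R.from_quat(o['tool_rot']).as_rotvec(),o['tau'],o['ft_torque'])
C=cam('wrist')
# check calib: holes at z=.03 and carrier-top corners z=.057 in g2
P=lambda a,b,z: at_z(C,(a+.5)/2.1-.5+90,(b+.5)/2.1-.5+120,z)
for p in[(78,200),(237,202),(552,204),(710,204)]: print(P(*p,.03))
a=P(285,18,.057);b=P(507,20,.057);print(a,b,np.linalg.norm(a-b))
E
```

```text
0.011 ['Unreachable', 'camera', 'get_calibration', 'get_obs', 'job_done', 'look_for', 'outline_of', 'tip_extent']
[ 0.59528489 -0.04436787  0.09378905] [-7.45229984e-02  4.96516359e-01  7.38686200e-02  1.14416184e+00
  2.35097477e-04 -1.22109339e-01] [-7.46471911e-02  3.13671397e+00 -2.46881303e-04] [-2.88199391e-01 -4.38782859e+01  2.15336984e+01 -5.69837436e-02
 -1.50933601e-01  1.14884362e-03] [ 0.12763792  0.02171846 -0.01297462]
[ 0.59769467 -0.14207446  0.03      ]
[ 0.59603396 -0.09215044  0.03      ]
[0.5921107  0.00667614 0.03      ]
[0.58981111 0.05639074 0.03      ]
[ 0.53700093 -0.07382855  0.057     ] [ 0.53484456 -0.01649468  0.057     ] 0.057374405561275724
```

The picture shows the fingertips closed above the knob's top (plate ends at row 290 overlapping the disc): the tips reach about 22 mm less far than assumed. I reopen, go 16 mm lower and close again (safe for either reading, carrier top is at 57 mm).

{"method": "drive_tool", "body": {"rows": [{"dx": 0,"dy": 0,"dz": -0.2,"wx": 0,"wy": 0,"wz": 0,"hand": 55},{"dx": 0,"dy": 0,"dz": -0.2,"wx": 0,"wy": 0,"wz": 0,"hand": 55},{"dx": 0,"dy": 0,"dz": -0.2,"wx": 0,"wy": 0,"wz": 0,"hand": 55},{"dx": 0,"dy": 0,"dz": -0.2,"wx": 0,"wy": 0,"wz": 0,"hand": 55},{"dx": 0,"dy": 0,"dz": 0.1,"wx": 0,"wy": 0,"wz": 0,"hand": 55},{"dx": 0,"dy": 0,"dz": 0.36,"wx": 0,"wy": 0,"wz": 0,"hand": 55},{"dx": 0,"dy": 0,"dz": 0.36,"wx": 0,"wy": 0,"wz": 0,"hand": 55},{"dx": 0,"dy": 0,"dz": 0.36,"wx": 0,"wy": 0,"wz": 0,"hand": 15},{"dx": 0,"dy": 0,"dz": 0.36,"wx": 0,"wy": 0,"wz": 0,"hand": 15},{"dx": 0,"dy": 0,"dz": 0.36,"wx": 0,"wy": 0,"wz": 0,"hand": 15},{"dx": 0,"dy": 0,"dz": 0.36,"wx": 0,"wy": 0,"wz": 0,"hand": 15},{"dx": 0,"dy": 0,"dz": 0.36,"wx": 0,"wy": 0,"wz": 0,"hand": 15}]}}

```text
clock: 6.3
eef_pos: [0.5941, -0.0444, 0.0744]
tool_rot: [-0.024, 1.0, -0.0, 0.0]
ft_force: [-1.0, -0.8, 1.3]
grip_width: 0.0266
grasp_force: 58.9
```

{"method": "drive_tool", "body": {"rows": [{"dx": 0,"dy": 0,"dz": -0.15,"wx": 0,"wy": 0,"wz": 0,"hand": 15},{"dx": 0,"dy": 0,"dz": -0.26,"wx": 0,"wy": 0,"wz": 0,"hand": 15},{"dx": 0,"dy": 0,"dz": -0.26,"wx": 0,"wy": 0,"wz": 0,"hand": 15},{"dx": 0,"dy": 0,"dz": -0.26,"wx": 0,"wy": 0,"wz": 0,"hand": 15}]}}

```text
clock: 6.7
eef_pos: [0.5938, -0.0444, 0.0863]
tool_rot: [-0.024, 1.0, 0.0, -0.0]
ft_force: [2.0, 0.3, -6.7]
grip_width: 0.0262
grasp_force: 59.4
```

{"method": "drive_tool", "body": {"rows": [{"dx": 0,"dy": 0.2,"dz": 0,"wx": 0,"wy": 0,"wz": 0,"hand": 15},{"dx": 0,"dy": 0.4,"dz": 0,"wx": 0,"wy": 0,"wz": 0,"hand": 15},{"dx": 0,"dy": 0.6,"dz": 0,"wx": 0,"wy": 0,"wz": 0,"hand": 15},{"dx": 0,"dy": 0.8,"dz": 0,"wx": 0,"wy": 0,"wz": 0,"hand": 15},{"dx": 0,"dy": 1.0,"dz": 0,"wx": 0,"wy": 0,"wz": 0,"hand": 15},{"dx": 0,"dy": 1.0,"dz": 0,"wx": 0,"wy": 0,"wz": 0,"hand": 15},{"dx": 0,"dy": 1.0,"dz": 0,"wx": 0,"wy": 0,"wz": 0,"hand": 15},{"dx": 0,"dy": 1.0,"dz": 0,"wx": 0,"wy": 0,"wz": 0,"hand": 15}]}}

```text
clock: 7.5
eef_pos: [0.5917, 0.0065, 0.0869]
tool_rot: [-0.024, 1.0, 0.001, 0.0]
ft_force: [5.3, 2.2, -7.9]
grip_width: 0.0263
grasp_force: 59.6
```

{"method": "drive_tool", "body": {"rows": [{"dx": 0,"dy": -0.015,"dz": 0,"wx": 0,"wy": 0,"wz": 0,"hand": 15},{"dx": 0,"dy": -0.015,"dz": 0.13,"wx": 0,"wy": 0,"wz": 0,"hand": 15},{"dx": 0,"dy": -0.015,"dz": 0.25,"wx": 0,"wy": 0,"wz": 0,"hand": 15},{"dx": 0,"dy": -0.015,"dz": 0.25,"wx": 0,"wy": 0,"wz": 0,"hand": 15},{"dx": 0,"dy": -0.015,"dz": 0.25,"wx": 0,"wy": 0,"wz": 0,"hand": 15}]}}

```text
clock: 8.0
eef_pos: [0.5918, 0.0048, 0.0745]
tool_rot: [-0.024, 1.0, 0.0, 0.0]
ft_force: [3.5, 1.4, -3.1]
grip_width: 0.0263
grasp_force: 60.0
```

{"method": "drive_tool", "body": {"rows": [{"dx": 0,"dy": 0,"dz": 0,"wx": 0,"wy": 0,"wz": 0,"hand": 60},{"dx": 0,"dy": 0,"dz": 0,"wx": 0,"wy": 0,"wz": 0,"hand": 60},{"dx": 0,"dy": 0,"dz": 0,"wx": 0,"wy": 0,"wz": 0,"hand": 60},{"dx": 0,"dy": 0,"dz": 0,"wx": 0,"wy": 0,"wz": 0,"hand": 60},{"dx": 0,"dy": 0,"dz": -0.7,"wx": 0,"wy": 0,"wz": 0,"hand": 60},{"dx": 0,"dy": 0,"dz": -1.4,"wx": 0,"wy": 0,"wz": 0,"hand": 60},{"dx": 0,"dy": 0,"dz": -2.1,"wx": 0,"wy": 0,"wz": 0,"hand": 60},{"dx": 0,"dy": 0,"dz": -2.7,"wx": 0,"wy": 0,"wz": 0,"hand": 60},{"dx": 0,"dy": 0,"dz": -2.7,"wx": 0,"wy": 0,"wz": 0,"hand": 60},{"dx": 0,"dy": 0,"dz": -2.7,"wx": 0,"wy": 0,"wz": 0,"hand": 60}]}}

```text
clock: 9.0
eef_pos: [0.5918, 0.0047, 0.2101]
tool_rot: [-0.024, 1.0, -0.0, 0.001]
ft_force: [0.1, 0.3, -0.3]
grip_width: 0.06
grasp_force: 0.0
```

```bash
python3 - <<'E'
from h import *
np.set_printoptions(precision=4,suppress=True)
C,im=snap('wrist','w3.png'); o=bot.get_obs(); print(o['eef_pos'],o['ft_force'],o['clock'])
for t in['knob','pin_up','carrier']:
    print(t,[(round(d['score'],2),np.round(d['extent'],1).tolist()) for d in bot.look_for('wrist',t)[:3]])
g=cv2.cvtColor(im,cv2.COLOR_RGB2GRAY)
m=(g[165:240,240:310]<50).astype(np.uint8); n,l,s,c=cv2.connectedComponentsWithStats(m); print(s+[240,165,0,0,0])
u=proj(C,[[.592,.0055,.116],[.592,.0055,.03]]); print(u, 2*.015*363/(C[4][2]-.116))
# bright round pin tip
cv2.imwrite('pics/pin.png',cv2.resize(im[60:220,225:325],None,fx=5,fy=3.7,interpolation=cv2.INTER_CUBIC)[:,:,::-1]); np.save('C3.npy',np.r_[o['eef_pos'],o['tool_rot']])
E
```

```text
[0.591  0.0047 0.2087] [0.4491 0.0165 0.2631] 9.05
knob [(0.6, [278.5, 206.6, 35.8, 45.2])]
pin_up [(0.96, [277.3, 157.0, 70.2, 137.6])]
carrier [(0.59, [276.0, 153.9, 67.6, 143.9])]
[[ 240  165   70   75 4066]
 [ 259  183   37   42 1184]]
[[276.2787 206.2834]
 [276.3735 182.4307]] 42.05397677460789
```

View pics/pin.png

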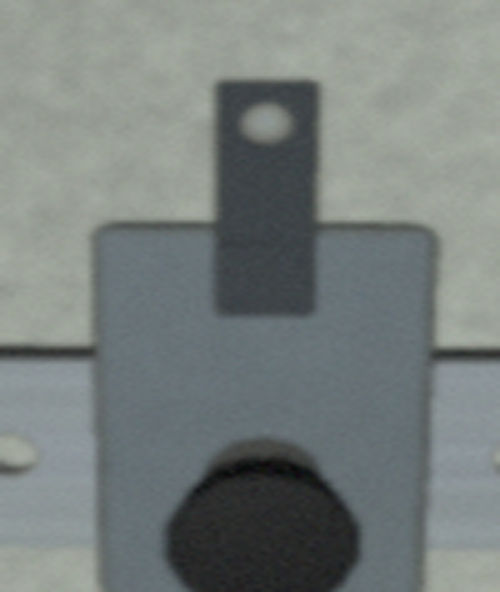

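Pin tip at pixel (278.3, 93.2); knob disc same size as at the start, i.e. home. Now above the guard.

{"method": "drive_tool", "body": {"rows": [{"dx": 0.3,"dy": -0.9,"dz": -0.4,"wx": 0,"wy": 0,"wz": 0.8,"hand": 60},{"dx": 2.76,"dy": -7.08,"dz": -0.8,"wx": 0,"wy": 0,"wz": 6.6,"hand": 60},{"dx": 2.76,"dy": -7.08,"dz": -0.8,"wx": 0,"wy": 0,"wz": 6.6,"hand": 60},{"dx": 2.76,"dy": -7.08,"dz": -0.8,"wx": 0,"wy": 0,"wz": 6.6,"hand": 60},{"dx": 2.76,"dy": -7.08,"dz": -0.8,"wx": 0,"wy": 0,"wz": 6.6,"hand": 60},{"dx": 2.76,"dy": -7.08,"dz": -0.8,"wx": 0,"wy": 0,"wz": 6.6,"hand": 60},{"dx": 2.76,"dy": -7.08,"dz": -0.8,"wx": 0,"wy": 0,"wz": 6.6,"hand": 60},{"dx": 2.76,"dy": -7.08,"dz": -0.8,"wx": 0,"wy": 0,"wz": 6.6,"hand": 60},{"dx": 2.76,"dy": -7.08,"dz": -0.8,"wx": 0,"wy": 0,"wz": 6.6,"hand": 60},{"dx": 2.76,"dy": -7.08,"dz": -0.8,"wx": 0,"wy": 0,"wz": 6.6,"hand": 60},{"dx": 2.76,"dy": -7.08,"dz": -0.8,"wx": 0,"wy": 0,"wz": 6.6,"hand": 60},{"dx": 2.76,"dy": -7.08,"dz": -0.8,"wx": 0,"wy": 0,"wz": 6.6,"hand": 60},{"dx": 2.76,"dy": -7.08,"dz": -0.8,"wx": 0,"wy": 0,"wz": 6.6,"hand": 60},{"dx": 2.76,"dy": -7.08,"dz": -0.8,"wx": 0,"wy": 0,"wz": 6.6,"hand": 60}]}}

```text
clock: 10.6
eef_pos: [0.4709, -0.3544, 0.2494]
tool_rot: [0.26, 0.966, -0.0, 0.0]
ft_force: [-0.7, 0.4, -0.2]
grip_width: 0.0602
grasp_force: 0.0
```

```bash
python3 - <<'E'
from h import *
np.set_printoptions(precision=4,suppress=True)
C,im=snap('wrist','w4.png'); o=bot.get_obs(); print(o['eef_pos'],o['tool_rot'],o['clock'],o['joint_pos'])
np.save('C4.npy',np.r_[o['eef_pos'],o['tool_rot']])
for t in['guard','stand','guard_top','knuckle_up']:
    print(t,[(round(d['score'],2),np.round(d['extent'],1).tolist()) for d in bot.look_for('wrist',t)[:3]])
# predicted
for th in[-30.8]:
    d=np.array([np.cos(np.radians(th)),np.sin(np.radians(th)),0]); c=np.array([.47,-.355,.145]); print(proj(C,[c-.08*d,c+.08*d,c,c-.095*d-[0,0,.031]]))
r=bot.outline_of('wrist','guard')[0]['region'].astype(np.uint8)
print(cv2.minAreaRect(np.argwhere(r)[:,::-1].astype(np.float32)))
g=cv2.cvtColor(im,cv2.COLOR_RGB2GRAY)
for row in range(20,280,20): print(row,np.flatnonzero(r[row])[[0,-1]] if r[row].any() else '', g[row,250:320:3])
E
```

```text
[ 0.4708 -0.3546  0.2494] [ 0.2605  0.9655 -0.      0.0001] 10.65 [-0.6455  0.4135  0.3532  1.5103 -0.     -0.1184]
guard [(0.88, [91.6, 192.6, 114.7, 114.4]), (0.83, [271.7, 14.4, 27.6, 28.8]), (0.65, [272.8, 180.7, 32.1, 234.4])]
stand [(0.66, [274.9, 173.2, 66.6, 113.8]), (0.38, [273.4, 184.1, 28.1, 234.1])]
guard_top [(0.95, [272.6, 12.2, 30.3, 23.7]), (0.93, [87.9, 192.9, 117.6, 118.5]), (0.92, [271.3, 181.4, 28.2, 224.9])]
knuckle_up [(0.72, [271.0, 183.9, 28.0, 231.9]), (0.57, [93.2, 192.6, 120.7, 119.4])]
[[275.5186  93.2765]
 [273.8517 295.886 ]
 [274.6168 202.681 ]
 [275.8181  74.341 ]]
((272.0, 14.5), (29.0, 26.0), 90.0)
20 [268 283] [144 144 147 146 139 143 108  28  28  30  23  73 147 147 147 144 144 145
 142 143 144 142 142 142]
40  [147 146 142 150 150 151 149 152 150 147 144 143 138 142 142 147 154 145
 145 142 144 142 144 146]
60  [152 147 153 150 147 145 149 150 147 146 146 147 148 149 148 149 149 144
 148 147 144 142 146 147]
80  [151 150 149 132 105 132 109 128 115 124 124 145 146 145 148 150 152 150
 150 144 143 144 141 143]
100  [144 150 147 149 144 141 134 138 1
[... 196 characters left out ...]
50 148 149 155 154  79  88  90  84  81  84  85  89
  90 139 140 147 149 142]
160  [ 85  85  85  92  83 145 148 147 153 153 106  91  87  88  83  82  82  91
  84 143 149 149 146 145]
180  [ 82  84  87  88  87 122 145 148 149 154 115  89  87  86  79  84  84  88
  88 144 148 148 151 146]
200  [ 84  84  86  84  86  95 145 143 149 151 136  79  88  87  74  84  81  87
  85 134 147 144 148 146]
220  [ 85  84  88  82  87  87 140 146 148 150 147  79  87  87  80  81  85  86
  85 133 144 144 147 144]
240  [125 149 148 148 150 146 134 144 146 151 152 144 149 151 151 153 145 147
 149 147 148 148 148 148]
260  [134 126 118  98  85 144 128 144 147 147 150 135 154 154 151 148 155 149
 150 146 151 155 153 151]
```

```bash
python3 - <<'E'
from h import *
np.set_printoptions(precision=4,suppress=True,linewidth=200)
im=cv2.imread('pics/w4.png'); g=cv2.cvtColor(im,cv2.COLOR_BGR2GRAY).astype(float)
L=[];Rr=[]
for r in range(132,228,6):
    p=g[r-2:r+3,255:300].mean(0); d=np.diff(p); 
    l=np.argmax(d[3:22])+3; rr=np.argmin(d[16:36])+16
    L.append((r,255+l+.5));Rr.append((r,255+rr+.5))
print([a[1] for a in L],[a[1] for a in Rr])
print(np.polyfit(*np.array(L).T,1),np.polyfit(*np.array(Rr).T,1))
for r in list(range(60,116,4))+list(range(270,316,4)): print(r,g[r-1:r+2,250:300:2].mean(0).astype(int))
E
```

```text
[np.float64(262.5), np.float64(262.5), np.float64(262.5), np.float64(263.5), np.float64(263.5), np.float64(263.5), np.float64(263.5), np.float64(264.5), np.float64(264.5), np.float64(264.5), np.float64(265.5), np.float64(265.5), np.float64(265.5), np.float64(266.5), np.float64(266.5), np.float64(266.5)] [np.float64(278.5), np.float64(278.5), np.float64(278.5), np.float64(278.5), np.float64(279.5), np.float64(279.5), np.float64(279.5), np.float64(279.5), np.float64(280.5), np.float64(280.5), np.float64(280.5), np.float64(280.5), np.float64(281.5), np.float64(281.5), np.float64(281.5), np.float64(281.5)]
[  0.0493 255.7176] [  0.0392 273.0588]
60 [152 147 147 153 151 151 147 145 148 149 149 150 147 144 145 146 146 148 149 146 148 147 148 150 148]
64 [148 149 150 149 148 149 145 141 144 146 146 147 147 141 140 145 146 147 144 143 147 149 148 147 146]
68 [139 143 148 147 145 145 143 134 134 132 132 135 134 141 144 147 147 149 146 143 148 151 148 146 147]
72 [144 143 146 147 140 131 135 131 116 106 106 117 133 135 136 140 148 149 146 144 145 148 149 147 148]
76 [148 148 148 145 133 132 11
[... 1595 characters left out ...]
140 140 145 146 147 147 147 148 135 151 153 151 150 150 149 151]
294 [150 154 155 151 149 150 147 147 151 150 136 145 145 149 147 148 147 140 150 149 145 140 146 152 151]
298 [148 150 151 150 150 149 151 151 149 147 132 145 144 144 146 145 140 140 146 146 145 149 150 150 153]
302 [150 150 152 153 149 146 150 149 150 152 150 150 149 148 140 134 125 119 144 146 150 150 150 151 149]
306 [151 149 146 148 148 150 155 154 154 157 153 149 147 147 150 147 136 130 117 130 152 155 147 148 148]
310 [150 148 144 147 148 150 152 154 151 147 147 144 143 147 155 153 147 136 133 124 121 145 149 149 151]
314 [150 151 148 147 147 151 153 152 146 143 149 148 148 152 155 152 148 149 143 132 128 116 138 151 152]
```

```bash
python3 - <<'E'
from h import *
np.set_printoptions(precision=4,suppress=True)
C=cam('wrist'); o=bot.get_obs(); T=R.from_quat(o['tool_rot']).as_matrix()
f=lambda r:264.39+.0443*r
a=at_z(C,f(101.5),101.5,.145); b=at_z(C,f(300.5),300.5,.145); m=(a+b)/2; d=b-a
print(a,b,m,np.linalg.norm(d),np.degrees(np.arctan2(d[1],d[0])))
k=at_z(C,268.3,82,.128); print('knuckle up',k,'dist from mid',(m-k)[:2]@d[:2]/np.linalg.norm(d))
e=T.T@(m-o['eef_pos']); dd=T.T@d; print('tool move mm',e*1000,'turn deg',np.degrees(np.arctan2(-dd[1],-dd[0])))
E
```

```text
[ 0.4033 -0.3217  0.145 ] [ 0.5435 -0.3963  0.145 ] [ 0.4734 -0.359   0.145 ] 0.15879923674410829 -28.032780478189217
knuckle up [ 0.3908 -0.3151  0.128 ] dist from mid 0.09352907756452021
tool move mm [ -4.3833  -1.7656 104.3589] turn deg -2.2341399903936354
```

{"method": "drive_tool", "body": {"rows": [{"dx": -0.088,"dy": -0.035,"dz": 0.5,"wx": 0,"wy": 0,"wz": -0.45,"hand": 60},{"dx": -0.088,"dy": -0.035,"dz": 1.2,"wx": 0,"wy": 0,"wz": -0.45,"hand": 60},{"dx": -0.088,"dy": -0.035,"dz": 1.9,"wx": 0,"wy": 0,"wz": -0.45,"hand": 60},{"dx": -0.088,"dy": -0.035,"dz": 2.6,"wx": 0,"wy": 0,"wz": -0.45,"hand": 60},{"dx": -0.088,"dy": -0.035,"dz": 3.05,"wx": 0,"wy": 0,"wz": -0.45,"hand": 60},{"dx": -0.088,"dy": -0.035,"dz": 3.05,"wx": 0,"wy": 0,"wz": -0.45,"hand": 60},{"dx": -0.088,"dy": -0.035,"dz": 3.05,"wx": 0,"wy": 0,"wz": -0.45,"hand": 5},{"dx": -0.088,"dy": -0.035,"dz": 3.05,"wx": 0,"wy": 0,"wz": -0.45,"hand": 5},{"dx": -0.088,"dy": -0.035,"dz": 3.05,"wx": 0,"wy": 0,"wz": -0.45,"hand": 5},{"dx": -0.088,"dy": -0.035,"dz": 3.05,"wx": 0,"wy": 0,"wz": -0.45,"hand": 5},{"dx": -0.088,"dy": -0.035,"dz": 3.05,"wx": 0,"wy": 0,"wz": -0.45,"hand": 5},{"dx": -0.088,"dy": -0.035,"dz": 3.05,"wx": 0,"wy": 0,"wz": -0.45,"hand": 5},{"dx": -0.088,"dy": -0.035,"dz": 3.05,"wx": 0,"wy": 0,"wz": -0.45,"hand": 5}]}}

```text
clock: 12.2
eef_pos: [0.4748, -0.36, 0.0989]
tool_rot: [0.242, 0.97, -0.001, 0.002]
ft_force: [0.0, -0.7, 6.6]
grip_width: 0.011
grasp_force: 60.3
```

{"method": "drive_tool", "body": {"rows": [{"dx": 0,"dy": 0,"dz": -0.15,"wx": 0,"wy": 0,"wz": 0,"hand": 5},{"dx": 0,"dy": 0,"dz": -0.4,"wx": 0,"wy": 0,"wz": 0,"hand": 5},{"dx": 0,"dy": 0,"dz": -0.8,"wx": 0,"wy": 0,"wz": 0,"hand": 5},{"dx": 0,"dy": 0,"dz": -1.2,"wx": 0,"wy": 0,"wz": 0,"hand": 5},{"dx": 0,"dy": 0,"dz": -1.6,"wx": 0,"wy": 0,"wz": 0,"hand": 5},{"dx": 0,"dy": 0,"dz": -2.0,"wx": 0,"wy": 0,"wz": 0,"hand": 5},{"dx": 0,"dy": 0,"dz": -2.4,"wx": 0,"wy": 0,"wz": 0,"hand": 5},{"dx": 0,"dy": 0,"dz": -2.8,"wx": 0,"wy": 0,"wz": 0,"hand": 5},{"dx": 0,"dy": 0,"dz": -3.2,"wx": 0,"wy": 0,"wz": 0,"hand": 5},{"dx": 0,"dy": 0,"dz": -3.3,"wx": 0,"wy": 0,"wz": 0,"hand": 5},{"dx": 0,"dy": 0,"dz": -3.3,"wx": 0,"wy": 0,"wz": 0,"hand": 5}]}}

```text
clock: 13.3
eef_pos: [0.4736, -0.3593, 0.2627]
tool_rot: [0.242, 0.97, -0.0, 0.001]
ft_force: [-0.1, -0.2, -3.7]
grip_width: 0.0109
grasp_force: 59.1
```

```bash
cat >> h.py <<'E'
def camat(p):
    c=bot.get_calibration('wrist'); T=np.eye(4); T[:3,:3]=R.from_quat(p[3:]).as_matrix(); T[:3,3]=p[:3]; M=T@np.array(c['mount'])
    return 210/np.tan(np.radians(c['vfov'])/2),c['cx'],c['cy'],c['k1'],M[:3,3],M[:3,:3]
E
python3 - <<'E'
from h import *
np.set_printoptions(precision=4,suppress=True,linewidth=160)
C=camat(np.load('C3.npy')); print('pin',at_z(C,278.3,93.2,.137),'knob',at_z(C,277.5,204,.116))
C,im=snap('wrist','w5.png'); o=bot.get_obs(); print(o['eef_pos'],o['tool_rot'],o['ft_force'],o['ft_torque'],o['joint_pos'],o['grip_width'])
T=R.from_quat(o['tool_rot']).as_matrix(); print(T)
g=cv2.cvtColor(im,cv2.COLOR_RGB2GRAY).astype(float)
for r in range(20,200,6): print(r,g[r-1:r+2,236:316:3].mean(0).astype(int))
E
```

```text
pin [0.5114 0.0027 0.137 ] knob [0.5882 0.0058 0.116 ]
[ 0.4731 -0.359   0.2614] [ 0.2422  0.9702  0.0001 -0.0003] [ 0.7324  0.7162 -2.6725] [-0.0663 -0.0215  0.0157] [-0.649   0.4234  0.3988  1.5468 -0.0001 -0.1598] 0.011013232602955905
[[-0.8827  0.4699 -0.0005]
 [ 0.4699  0.8827  0.0003]
 [ 0.0006  0.     -1.    ]]
20 [153 149 147 147 155 155 151 142 136 137 138 131 121 102 100 118 131 138 137 137 135 151 149 148 148 146 148]
26 [154 151 152 150 152 151 135 135 137 132  84  55  55  66  66  60  59  77 128 135 135 126 149 147 145 147 148]
32 [148 147 156 156 155 149 128 136 134  89  74 138 149 152 151 153 144  90  74 134 135 130 143 149 151 152 150]
38 [150 149 150 148 151 146 129 135 134  79 147 151 156 154 154 153 151 146  93 130 134 133 139 154 149 147 148]
44 [152 151 155 151 152 152 127 139 139 126 140 133 135 136 136 135 136 144 126 139 138 119 146 149 150 147 149]
50 [152 154 149 153 149 154 147 119 138 138 135 123  91  68  68  79 121 134 137 137 127 138 147 146 149 150 151]
56 [153 153 153 152 154 154 156 148  86 118 135 134 136 136 135 135 135 134 126  76 130 150 150 147 14
[... 1925 characters left out ...]
 91 133 154 153]
164 [153 155 155 159  96  86  85  85 138 154 152 152 151 151 153 155 157 158 158 142  88  84  91  89 128 145 148]
170 [153 154 151 149  98  85  83  88 137 154 153 151 151 152 153 155 156 157 158 140  87  84  89  89 132 149 149]
176 [149 154 152 150  97  86  83  86 134 153 152 152 152 151 153 155 157 158 157 138  85  85  90  89 134 150 150]
182 [152 154 152 153 108  87  85  86 132 153 151 152 151 153 152 156 157 157 158 138  85  85  90  89 138 151 150]
188 [156 155 152 156 120  87  85  87 128 153 152 151 153 152 154 154 158 157 158 136  87  82  89  86 148 153 153]
194 [151 148 151 156 121  86  84  88 127 153 150 150 149 151 154 155 157 158 158 137  85  82  89  85 149 150 148]
```

```bash
python3 - <<'E'
from h import *
np.set_printoptions(precision=4,suppress=True,linewidth=160)
C=cam('wrist'); o=bot.get_obs(); T=R.from_quat(o['tool_rot']).as_matrix()
for x in(.093,.095,.097):
  for d in(-.019,-.015,-.011): print(x,d,proj(C,o['eef_pos']+T@[x,0,d])[0])
o_,r=ray(C,277,38); p=T.T@(o_-o['eef_pos']); q=T.T@r
for d in(-.019,-.015,-.011): print(d,p+q*(d-p[2])/q[2])
im=cv2.imread('pics/w5.png'); g=cv2.cvtColor(im,cv2.COLOR_BGR2GRAY).astype(float)
print('col profile 277:',g[0:90,275:280].mean(1).astype(int))
# bar near edge
E
```

```text
0.093 -0.019 [274.5968  47.0799]
0.093 -0.015 [274.6569  48.7028]
0.093 -0.011 [274.7138  50.2381]
0.095 -0.019 [274.5816  41.2193]
0.095 -0.015 [274.6424  43.0115]
0.095 -0.011 [274.6998  44.7067]
0.097 -0.019 [274.5663  35.3122]
0.097 -0.015 [274.6277  37.2765]
0.097 -0.011 [274.6858  39.1339]
-0.019 [ 0.0961  0.0009 -0.019 ]
-0.015 [ 0.0967  0.0009 -0.015 ]
-0.011 [ 0.0974  0.0009 -0.011 ]
col profile 277: [ 41  42  41  46  44  44  44  38  41  72 109 129 136 134 134 135 136 136 136 127 100  72  59  57  57  56  59  86 126 145 149 150 151 151 155 155 155 154 153
 152 147 136 134 135 136 138 137 129  98  69  59  73 107 128 134 134 135 135 136 137 139 138 139 138 138 138 139 139 139 140 137 130 119 134 144 150 150 151
 150 151 151 150 151 151 151 151 151 150 152 152]
```

{"method": "drive_tool", "body": {"rows": [{"dx": 0.2,"dy": 0.35,"dz": 0,"wx": 0,"wy": 0,"wz": -1.0,"hand": 5},{"dx": 0.5,"dy": 0.9,"dz": 0,"wx": 0,"wy": 0,"wz": -2.6,"hand": 5},{"dx": 0.8,"dy": 1.5,"dz": 0,"wx": 0,"wy": 0,"wz": -4.2,"hand": 5},{"dx": 1.15,"dy": 2.1,"dz": 0,"wx": 0,"wy": 0,"wz": -5.8,"hand": 5},{"dx": 1.5,"dy": 2.7,"dz": 0,"wx": 0,"wy": 0,"wz": -7.4,"hand": 5},{"dx": 1.8,"dy": 3.3,"dz": 0,"wx": 0,"wy": 0,"wz": -9.0,"hand": 5},{"dx": 2.1,"dy": 3.9,"dz": 0,"wx": 0,"wy": 0,"wz": -10.6,"hand": 5},{"dx": 2.45,"dy": 4.4,"dz": 0,"wx": 0,"wy": 0,"wz": -12.2,"hand": 5},{"dx": 2.75,"dy": 4.9,"dz": 0,"wx": 0,"wy": 0,"wz": -13.8,"hand": 5},{"dx": 3.0,"dy": 5.4,"dz": 0,"wx": 0,"wy": 0,"wz": -15.4,"hand": 5},{"dx": 3.3,"dy": 5.9,"dz": 0,"wx": 0,"wy": 0,"wz": -17.0,"hand": 5},{"dx": 3.6,"dy": 6.4,"dz": 0,"wx": 0,"wy": 0,"wz": -18.6,"hand": 5},{"dx": 3.9,"dy": 6.9,"dz": 0,"wx": 0,"wy": 0,"wz": -20.2,"hand": 5},{"dx": 4.15,"dy": 7.4,"dz": 0,"wx": 0,"wy": 0,"wz": -21.8,"hand": 5},{"dx": 4.3,"dy": 7.7,"dz": 0,"wx": 0,"wy": 0,"wz": -23.2,"hand": 5},{"dx": 4.45,"dy": 7.96,"dz": 0,"wx": 0,"wy": 0,"wz": -24.07,"hand": 5},{"dx": 4.45,"dy": 7.96,"dz": 0,"wx": 0,"wy": 0,"wz": -24.07,"hand": 5},{"dx": 4.45,"dy": 7.96,"dz": 0,"wx": 0,"wy": 0,"wz": -24.07,"hand": 5},{"dx": 4.45,"dy": 7.96,"dz": 0,"wx": 0,"wy": 0,"wz": -24.07,"hand": 5}]}}

```text
clock: 15.25
eef_pos: [0.4635, 0.0961, 0.2612]
tool_rot: [0.721, -0.693, -0.0, 0.001]
ft_force: [0.1, -0.4, -3.4]
grip_width: 0.0108
grasp_force: 59.0
```

{"method": "drive_tool", "body": {"rows": [{"dx": 0,"dy": 0,"dz": 0.3,"wx": 0,"wy": 0,"wz": 0,"hand": 5},{"dx": 0,"dy": 0,"dz": 0.8,"wx": 0,"wy": 0,"wz": 0,"hand": 5},{"dx": 0,"dy": 0,"dz": 1.3,"wx": 0,"wy": 0,"wz": 0,"hand": 5},{"dx": 0,"dy": 0,"dz": 1.8,"wx": 0,"wy": 0,"wz": 0,"hand": 5},{"dx": 0,"dy": 0,"dz": 2.2,"wx": 0,"wy": 0,"wz": 0,"hand": 5},{"dx": 0,"dy": 0,"dz": 2.32,"wx": 0,"wy": 0,"wz": 0,"hand": 5},{"dx": 0,"dy": 0,"dz": 2.32,"wx": 0,"wy": 0,"wz": 0,"hand": 5},{"dx": 0,"dy": 0,"dz": 2.32,"wx": 0,"wy": 0,"wz": 0,"hand": 5}]}}

```text
clock: 16.05
eef_pos: [0.4648, 0.0966, 0.1468]
tool_rot: [0.721, -0.693, 0.001, -0.001]
ft_force: [0.8, 1.1, -3.2]
grip_width: 0.011
grasp_force: 59.0
```

```bash
python3 - <<'E'
from h import *
np.set_printoptions(precision=4,suppress=True,linewidth=160)
C,im=snap('wrist','w6.png'); o=bot.get_obs(); print(o['eef_pos'],o['tool_rot'],o['ft_force'],o['clock'])
T=R.from_quat(o['tool_rot']).as_matrix(); print(T)
P=np.array([[.5127,.0018,.138],[.5127,.0018,.12]]); print('pred pin',proj(C,P), (P-o['eef_pos'])@T)
print(o['eef_pos']+T@[.0972,.0,-.0152])
c=im[0:130,130:330]; cv2.imwrite('pics/c6.png',cv2.resize(c,None,fx=4,fy=4,interpolation=cv2.INTER_CUBIC)[:,:,::-1])
E
```

```text
[0.465  0.0967 0.1471] [ 0.7211 -0.6929  0.0007 -0.001 ] [-0.1313 -0.9674 -2.9389] 16.1
[[ 0.0399 -0.9992  0.0024]
 [-0.9992 -0.0399  0.0005]
 [-0.0004 -0.0024 -1.    ]]
pred pin [[175.4233  42.7024]
 [185.3398  48.7625]] [[ 0.0968 -0.0438  0.0092]
 [ 0.0968 -0.0438  0.0272]]
[ 0.4689 -0.0004  0.1623]
```

View pics/c6.png

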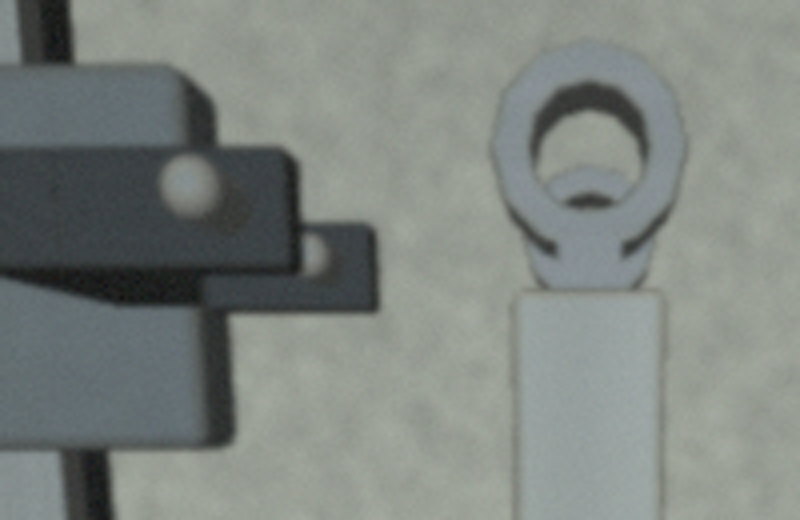

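Upper pin's dome at crop (190,185), lower pin at (315,257), knuckle ring's top face centred at (589,145) in the crop – guard well held and parallel to the rail.

```bash
python3 - <<'E'
from h import *
np.set_printoptions(precision=4,suppress=True,linewidth=160)
C=cam('wrist'); o=bot.get_obs(); T=R.from_quat(o['tool_rot']).as_matrix(); e=o['eef_pos']
q=lambda a,b:(130+(a+.5)/4-.5,(b+.5)/4-.5)
for zk in(.160,.162,.164):
    k=T.T@(at_z(C,*q(589,145),zk)-e); print(zk,'knuckle tool',k)
p=T.T@(at_z(C,*q(190,185),.1345)-e); print('pin tool',p, 'world',e+T@p)
# bracket outline: lengthwise edges (tool x) at crop x~250: rows 148..268 z=.12 ; lower pin
a=T.T@(at_z(C,*q(250,148),.12)-e);b=T.T@(at_z(C,*q(250,268),.12)-e);print('bracket mid x',(a+b)/2, a[0]-b[0])
t=T.T@(at_z(C,*q(299,200),.12)-e); print('bracket end',t)
print('lower pin',T.T@(at_z(C,*q(313,256),.065)-e))
E
```

```text
0.16 knuckle tool [ 0.0956  0.0005 -0.0129]
0.162 knuckle tool [ 0.0953  0.0005 -0.0149]
0.164 knuckle tool [ 0.095   0.0005 -0.0169]
pin tool [ 0.0959 -0.0444  0.0127] world [0.5133 0.0027 0.1345]
bracket mid x [ 0.0953 -0.0409  0.0272] 0.013610413342478964
bracket end [ 0.0963 -0.0349  0.0272]
lower pin [ 0.0955 -0.0432  0.0822]
```

{"method": "drive_tool", "body": {"rows": [{"dx": 0.006,"dy": -0.15,"dz": 0,"wx": 0,"wy": 0,"wz": 0,"hand": 5},{"dx": 0.006,"dy": -0.35,"dz": 0,"wx": 0,"wy": 0,"wz": 0,"hand": 5},{"dx": 0.006,"dy": -0.55,"dz": 0,"wx": 0,"wy": 0,"wz": 0,"hand": 5},{"dx": 0.006,"dy": -0.75,"dz": 0,"wx": 0,"wy": 0,"wz": 0,"hand": 5},{"dx": 0.006,"dy": -0.85,"dz": 0,"wx": 0,"wy": 0,"wz": 0,"hand": 5},{"dx": 0.006,"dy": -0.898,"dz": 0,"wx": 0,"wy": 0,"wz": 0,"hand": 5},{"dx": 0.006,"dy": -0.898,"dz": 0,"wx": 0,"wy": 0,"wz": 0,"hand": 5},{"dx": 0.006,"dy": -0.898,"dz": 0,"wx": 0,"wy": 0,"wz": 0,"hand": 5},{"dx": 0.006,"dy": -0.898,"dz": 0,"wx": 0,"wy": 0,"wz": 0,"hand": 5}]}}

```text
clock: 17.0
eef_pos: [0.5084, 0.0983, 0.1458]
tool_rot: [0.721, -0.693, -0.0, 0.0]
ft_force: [-0.0, 0.1, -2.0]
grip_width: 0.0109
grasp_force: 59.1
```

```bash
python3 - <<'E'
from h import *
np.set_printoptions(precision=4,suppress=True,linewidth=200)
C,im=snap('wrist','w7.png'); o=bot.get_obs(); print(o['eef_pos'],o['ft_force'])
T=R.from_quat(o['tool_rot']).as_matrix(); e=o['eef_pos']
w=np.array([.5130,.0022]); 
print('pred dome/foot px',proj(C,[[*w,.1345],[*w,.12]]))
g=cv2.cvtColor(im,cv2.COLOR_RGB2GRAY).astype(int)
for r in range(16,58,2): print(r,g[r,250:306:2])
E
```

```text
[0.5085 0.0983 0.1458] [ 1.1244  0.866  -3.2668]
pred dome/foot px [[274.1002  44.3216]
 [274.2767  49.1221]]
16 [146 150 152 153 153 150 141 138 142 140 141 141 140 141 140 143 142 141 142 142 139 144 151 150 148 151 152 154]
18 [150 148 149 152 145 132 142 142 142 142 142 138 140 139 138 143 141 141 140 144 141 141 137 143 144 152 151 152]
20 [149 149 150 144 132 139 144 146 144 140 137 130 116 100 101 117 129 137 144 144 144 143 139 130 147 150 148 151]
22 [149 150 147 133 139 143 145 144 141 125  87  70  65  58  59  66  71  94 127 142 144 143 146 136 142 145 150 150]
24 [150 154 148 134 142 143 141 143 129  83  61  60  56  55  60  55  61  61  87 130 139 142 140 139 134 147 150 149]
26 [149 151 137 136 140 141 142 131  88  61  55  58  57  67  63  58  56  57  62  90 131 139 143 137 136 140 151 154]
28 [150 151 129 136 139 139 134  95  59  58  68  88 108 132 133 114  88  66  57  58 104 134 138 141 138 137 155 156]
30 [147 147 129 138 138 136 131  76  54  72 128 146 151 153 152 147 144 114  66  57  80 132 140 140 141 125 153 157]
32 [149 144 131 140 140 137 120  67  71 125 151 156 15
[... 766 characters left out ...]
6 [ 63  67  73 131 142 143 140 130  84 102 128 138 142 141 136 120  83  64  62  85 134 145 144 142 129 141 157 158]
48 [ 63  62  68 120 144 143 142 142 125 104 121 132 134 136 127 111  79  67  83 129 141 143 141 142 125 154 156 160]
50 [ 66  64  67  93 135 142 140 141 141 127 109 117 123 123 114  97  68  91 130 142 142 142 144 133 119 155 157 159]
52 [ 63  65  63  63  99 136 142 139 142 141 134 130 120 108 101 117 129 137 143 143 139 141 133  96 137 154 152 158]
54 [ 62  62  65  62  64 101 132 141 140 139 141 140 138 137 139 141 139 140 141 143 139 132  91  91 147 148 152 155]
56 [ 65  67  62  66  66  66 101 133 137 138 141 141 139 140 140 138 139 142 139 139 132  88  77 133 154 153 153 157]
```

```bash
python3 - <<'E'
from h import *
np.set_printoptions(precision=4,suppress=True)
C=cam('wrist'); o=bot.get_obs(); T=R.from_quat(o['tool_rot']).as_matrix(); e=o['eef_pos']
k=T.T@(at_z(C,277,36,.161)-e); p=T.T@(at_z(C,274.5,45,.1345)-e); print(k,p,p-k, T)
E
```

```text
[ 0.0952  0.0006 -0.0152] [ 0.096  -0.0005  0.0113] [ 0.0007 -0.0011  0.0265] [[ 0.0406 -0.9992 -0.0003]
 [-0.9992 -0.0406 -0.    ]
 [ 0.      0.0003 -1.    ]]
```

{"method": "drive_tool", "body": {"rows": [{"dx": 0.01,"dy": -0.02,"dz": 0,"wx": 0,"wy": 0,"wz": 0,"hand": 5},{"dx": 0.01,"dy": -0.02,"dz": 0,"wx": 0,"wy": 0,"wz": 0,"hand": 5},{"dx": 0.01,"dy": -0.02,"dz": 0.08,"wx": 0,"wy": 0,"wz": 0,"hand": 5},{"dx": 0.01,"dy": -0.02,"dz": 0.16,"wx": 0,"wy": 0,"wz": 0,"hand": 5},{"dx": 0.01,"dy": -0.02,"dz": 0.22,"wx": 0,"wy": 0,"wz": 0,"hand": 5},{"dx": 0.01,"dy": -0.02,"dz": 0.28,"wx": 0,"wy": 0,"wz": 0,"hand": 5},{"dx": 0.01,"dy": -0.02,"dz": 0.28,"wx": 0,"wy": 0,"wz": 0,"hand": 5}]}}

```text
clock: 17.75
eef_pos: [0.5094, 0.0978, 0.1311]
tool_rot: [0.721, -0.693, -0.0, 0.001]
ft_force: [-0.3, -0.1, -2.7]
grip_width: 0.0108
grasp_force: 59.0
```

{"method": "drive_tool", "body": {"rows": [{"dx": 0,"dy": 0,"dz": 0.05,"wx": 0,"wy": 0,"wz": 0,"hand": 5},{"dx": 0,"dy": 0,"dz": 0.1,"wx": 0,"wy": 0,"wz": 0,"hand": 5},{"dx": 0,"dy": 0,"dz": 0.15,"wx": 0,"wy": 0,"wz": 0,"hand": 5},{"dx": 0,"dy": 0,"dz": 0.2,"wx": 0,"wy": 0,"wz": 0,"hand": 5},{"dx": 0,"dy": 0,"dz": 0.2,"wx": 0,"wy": 0,"wz": 0,"hand": 5}]}}

```text
clock: 18.25
eef_pos: [0.5095, 0.0978, 0.1213]
tool_rot: [0.721, -0.693, -0.0, 0.0]
ft_force: [0.1, 0.3, -3.3]
grip_width: 0.0108
grasp_force: 59.1
```

{"method": "drive_tool", "body": {"rows": [{"dx": 0,"dy": 0,"dz": 0.02,"wx": 0,"wy": 0,"wz": 0,"hand": 5},{"dx": 0,"dy": 0,"dz": 0.04,"wx": 0,"wy": 0,"wz": 0,"hand": 5},{"dx": 0,"dy": 0,"dz": 0.04,"wx": 0,"wy": 0,"wz": 0,"hand": 5}]}}

```text
clock: 18.55
eef_pos: [0.5098, 0.0979, 0.1197]
tool_rot: [0.721, -0.693, -0.0, 0.0]
ft_force: [0.0, -0.2, -3.2]
grip_width: 0.0108
grasp_force: 59.1
```

{"method": "drive_tool", "body": {"rows": [{"dx": 0,"dy": 0,"dz": 0.02,"wx": 0,"wy": 0,"wz": 0,"hand": 5},{"dx": 0,"dy": 0,"dz": 0.04,"wx": 0,"wy": 0,"wz": 0,"hand": 5},{"dx": 0,"dy": 0,"dz": 0.04,"wx": 0,"wy": 0,"wz": 0,"hand": 5}]}}

```text
clock: 18.85
eef_pos: [0.5101, 0.098, 0.1182]
tool_rot: [0.721, -0.693, 0.0, -0.0]
ft_force: [-1.1, 0.4, -0.3]
grip_width: 0.0106
grasp_force: 59.5
```

{"method": "drive_tool", "body": {"rows": [{"dx": 0,"dy": 0,"dz": 0.015,"wx": 0,"wy": 0,"wz": 0,"hand": 5},{"dx": 0,"dy": 0,"dz": 0.015,"wx": 0,"wy": 0,"wz": 0,"hand": 11},{"dx": 0,"dy": 0,"dz": 0.015,"wx": 0,"wy": 0,"wz": 0,"hand": 13},{"dx": 0,"dy": 0,"dz": 0.015,"wx": 0,"wy": 0,"wz": 0,"hand": 16},{"dx": 0,"dy": 0,"dz": 0.015,"wx": 0,"wy": 0,"wz": 0,"hand": 25},{"dx": 0,"dy": 0,"dz": 0.015,"wx": 0,"wy": 0,"wz": 0,"hand": 50},{"dx": 0,"dy": 0,"dz": 0.015,"wx": 0,"wy": 0,"wz": 0,"hand": 50},{"dx": 0,"dy": 0,"dz": 0.015,"wx": 0,"wy": 0,"wz": 0,"hand": 50}]}}

```text
clock: 19.65
eef_pos: [0.5098, 0.0978, 0.117]
tool_rot: [0.721, -0.693, -0.0, 0.0]
ft_force: [-0.3, 0.5, 0.0]
grip_width: 0.0499
grasp_force: 0.0
```

{"method": "drive_tool", "body": {"rows": [{"dx": 0,"dy": 0,"dz": -0.3,"wx": 0,"wy": 0,"wz": 0,"hand": 50},{"dx": 0,"dy": 0,"dz": -0.9,"wx": 0,"wy": 0,"wz": 0,"hand": 50},{"dx": 0,"dy": 0,"dz": -1.6,"wx": 0,"wy": 0,"wz": 0,"hand": 50},{"dx": 0,"dy": 0,"dz": -1.83,"wx": 0,"wy": 0,"wz": 0,"hand": 50},{"dx": 0,"dy": 0,"dz": -1.83,"wx": 0,"wy": 0,"wz": 0,"hand": 50},{"dx": 0,"dy": 0,"dz": -1.83,"wx": 0,"wy": 0,"wz": 0,"hand": 50}]}}

```text
clock: 20.25
eef_pos: [0.5093, 0.0978, 0.2075]
tool_rot: [0.721, -0.693, -0.0, 0.001]
ft_force: [-0.1, -0.3, -0.7]
grip_width: 0.05
grasp_force: 0.0
```

```bash
python3 - <<'E'
from h import *
np.set_printoptions(precision=4,suppress=True,linewidth=200)
C,im=snap('wrist','w8.png'); o=bot.get_obs(); e=o['eef_pos'];T=R.from_quat(o['tool_rot']).as_matrix(); print(e,o['ft_force'])
w=np.array([.5133,.0020]); u=np.array([-.0405,.9992]); 
c=w+.095*u
print('pin tip/foot',proj(C,[[*w,.138],[*w,.134]]),'ends',proj(C,[[*(c-.08*u),.165],[*(c+.08*u),.165],[*(c+.02*u),.165]]))
g=cv2.cvtColor(im,cv2.COLOR_RGB2GRAY).astype(int)
for r in list(range(52,100,2))+list(range(110,200,15)): print(r,g[r,246:310:2])
for t in('guard','knob'): print([(round(d['score'],2),np.round(d['extent']).tolist()) for d in bot.look_for('wrist',t)[:2]])
bot.camera('scene'); print([(round(d['score'],2),np.round(d['extent']).tolist()) for d in bot.look_for('scene','guard')[:4]])
E
```

```text
[0.5089 0.0977 0.2069] [-0.5187  0.2544 -0.4936]
pin tip/foot [[275.5665  60.5927]
 [275.5741  61.363 ]] ends [[275.5651  84.4645]
 [276.0653 339.0843]
 [275.9002 255.6031]]
52 [103  99  92  72 132 145 145 145 148 146 148 145 131 130 130 133 129 130 134 142 146 148 149 146 148 150 150 148 151 149 151 150]
54 [ 85  87  75  62 105 113 117 117 116 113 118 135 137 135 135 137 137 136 133 130 118 135 143 145 150 154 157 155 153 151 147 145]
56 [ 65  62  59  63  63  62  60  62  62  72 120 137 139 137 136 135 134 136 138 137 102  91 143 144 151 152 157 155 153 148 149 145]
58 [ 59  64  63  64  62  65  63  66  69 117 140 140 132 105 117 122 120 120 138 140 136 108 145 148 153 153 154 155 156 147 145 142]
60 [ 65  64  63  65  64  67  65  64  93 136 138 131  88  96 128 134 131 117 113 134 138 134 139 147 151 152 153 156 154 152 145 147]
62 [ 62  62  64  63  64  66  63  64 109 136 132  93  70 107 130 135 134 123  83 116 135 132 139 148 150 149 148 151 154 152 153 148]
64 [ 61  62  63  62  59  64  65  68 120 136 129  74  67 103 126 134 130 116  79  93 134 133 129 141 148 148 148 151 147 151 146 
[... 2588 characters left out ...]
51 150 150 151 155 158 158 155 143 155 157 153 151 153 157 155 151 151 146 148]
155 [155 152 155 158 158 152 150 151 151 147 141 152 153 149 149 153 152 155 155 152 145 154 153 157 157 155 154 148 151 153 154 152]
170 [153 152 158 152 149 145 149 151 155 150 138 150 153 149 151 153 155 160 157 147 142 150 148 144 148 149 151 149 148 151 153 152]
185 [150 148 148 147 148 150 152 151 151 144 135 152 150 150 151 151 155 158 156 144 138 144 146 146 149 153 150 152 153 156 150 147]
[(0.78, [274.0, 193.0, 32.0, 284.0])]
[(0.84, [159.0, 67.0, 54.0, 50.0])]
[(0.94, [158.0, 227.0, 59.0, 58.0]), (0.86, [131.0, 324.0, 35.0, 65.0]), (0.66, [314.0, 171.0, 40.0, 66.0]), (0.66, [178.0, 384.0, 24.0, 73.0])]
```

```bash
python3 - <<'E'
from h import *
np.set_printoptions(precision=4,suppress=True)
C=cam('wrist'); o=bot.get_obs(); e=o['eef_pos'];T=R.from_quat(o['tool_rot']).as_matrix()
P=lambda p:proj(C,e+T@np.array(p))[0]
print('in-hand bar end pred (obs row 73):',P([.0802,0,-.046]),'ring (obs 36)',P([.0952,0,-.0152]))
for z in(.165,.162,.158,.150): print(z,'bar end x tool',T.T@(at_z(C,276,95,z)-e),'w/ ring',T.T@(at_z(C,276.5,67.5,z-.031)-e))
im=cv2.imread('pics/w8.png'); g=cv2.cvtColor(im,cv2.COLOR_BGR2GRAY).astype(int)
for r in range(230,360,10): print(r,g[r,246:310:2])
s=bot.camera('scene'); r=bot.outline_of('scene','guard')
S=cam('scene'); w=np.array([.5133,.002]); u=np.array([-.0405,.9992])
for nm,a,z in(('nearT',.015,.165),('farT',.175,.165),('nearB',.015,.03),('farB',.175,.03)): print(nm,proj(S,[*(w+a*u),z])[0])
for d in r:
    if abs(d['extent'][0]-314)<20:
        p=np.argwhere(d['region'])[:,::-1]; h=cv2.approxPolyDP(cv2.convexHull(p.astype(np.int32)),3,True)[:,0]; print(d['score'],h.tolist())
cv2.imwrite('pics/s9.png',s[:,:,::-1])
E
```

```text
in-hand bar end pred (obs row 73): [275.2834  70.9994] ring (obs 36) [275.4548  36.0351]
0.165 bar end x tool [0.0754 0.0001 0.0422] w/ ring [0.0923 0.0004 0.0732]
0.162 bar end x tool [0.0755 0.0001 0.0452] w/ ring [0.0926 0.0004 0.0762]
0.158 bar end x tool [0.0756 0.0001 0.0492] w/ ring [0.0929 0.0004 0.0802]
0.15 bar end x tool [0.0758 0.0001 0.0572] w/ ring [0.0937 0.0004 0.0882]
230 [148 147 150 150 150 152 151 148 149 144 137 149 147 150 150 152 152 153
 157 145 147 148 149 143 146 149 150 148 148 150 152 148]
240 [143 146 150 154 155 151 147 147 145 140 137 149 147 148 151 151 151 156
 153 140 149 150 150 148 142 146 146 147 145 145 148 146]
250 [150 148 152 151 148 150 147 148 148 147 142 146 147 146 150 152 153 154
 150 138 145 143 150 149 143 148 151 151 148 151 153 152]
260 [147 148 147 145 148 151 149 146 147 148 140 147 146 146 150 150 152 151
 152 133 144 148 145 146 143 145 149 148 149 146 147 146]
270 [146 149 151 153 152 147 148 150 149 145 136 147 146 148 149 152 151 152
 151 139 150 151 150 150 147 143 144 143 145 147 145 147]
280 [150 151 149 149 151 151 143 145 
[... 510 characters left out ...]
6 146 145 146 151 151 156 155 150 146 130 145 147 147 150 148 149 150
 148 143 148 150 153 150 146 141 143 144 147 150 152 147]
330 [150 151 147 146 148 148 153 156 153 149 127 144 146 150 151 150 149 152
 148 141 144 144 151 152 150 148 150 150 146 146 148 145]
340 [152 148 148 147 144 143 147 151 150 143 143 148 152 150 153 155 147 144
 146 147 147 148 147 144 144 149 153 151 149 149 149 147]
350 [151 153 151 149 149 150 148 147 149 148 149 147 145 144 148 150 144 145
 148 153 151 148 147 149 146 147 147 141 139 129 113  91]
nearT [301.0928 168.5294]
farT [328.8536 133.4136]
nearB [300.1829 202.5176]
farB [326.2222 167.7993]
0.64 [[329, 137], [326, 172], [296, 203], [295, 180], [300, 166]]
```

```bash
python3 -c "
from workcell import bot
print(bot.get_obs()['clock']); print(bot.job_done())"
```

```text
20.6
the job is handed in; nothing more can be done
None
```

The post is locked one hole nearer the chuck and the guard hangs on both pins, panel alongside the rail towards the chuck; I handed the job in at 20.6 s but got no verdict, and by my estimate the guard leans about 0.05 rad (limit 0.1).

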